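# Unlock the transport cradle and lay out its tools

### The arm

A 6-joint arm with a two-finger parallel gripper is mounted at the origin on a cart in front of the work surface, level with it; the furniture and walls round the work are solid. World frame = base frame: x ahead of the robot, y to its left, z up, the work surface at z = 0. Lengths are in mm, angles in rad, forces in N, time in s.
With the tool pointing down it reaches from about 275 to 750 mm from the base axis. Payload 10.2 kg.
Tool frame: the origin (TCP) lies on the centre line of the jaws, within the pads' length; the fingertips stand 25 mm ahead of it and the grasp point (between the pads) lies 6 mm ahead of it; z points along the fingers, y is the line along which they close (so a half turn about z gives the same grasp; the last joint's range is limited). The gripper opens to 85 mm and grips with 20 to 120 N. Pads are 22 mm wide; open, the fingers measure 114 mm over their backs; the gripper's body (76 mm by 85 mm) begins 54 mm behind the grasp point. The pads swing forward as they close: fully open they stand 13 mm farther back than shut.
Start: joints at [-1.486, 0.313, 1.498, -0, 1.331, -0.223], TCP at [159.043, -500.337, 256.294] pointing down, gripper open.
Joint ranges: [-2.94, 2.94], [-0.97, 2.17], [0.19, 2.56], [-1.23, 4.37], [0.02, 3.11], [-2.88, 2.88]. Speed limits (rad/s): [2.39, 2.39, 3.01, 3.14, 3.14, 3.14].

### API

Orientations are given as a 3x3 rotation matrix whose columns are the frame's x, y, z axes.
In Python, from cell import observe, get_image, camera_info, sign_off gives the robot as it stands. The module is installed in compiled form; this text tells all that it offers.
- The arm moves only by the tool send_rows, never from a script. Its argument "increments" is a list of rows, each a list of 4 numbers: the shift along the tool's x, y, z as a fraction of full scale, then the turn about the tool's z as a fraction of full scale. In form: [[x, y, z, turn], ...]. A call has exactly 8 rows; each row shifts and turns the commanded pose from where the row before left it, along the tool's axes as they then stand; what a row does not reach is not made up. Full scale, the value 1, is 150 mm for a shift and 1.5 rad for a turn. A row lasts 1/8 s, in which the tool goes at most 62.5 mm and 10.7 degrees, less where a joint would pass 70% of its speed; a pose out of reach is approached as far as the arm can. A call with a number of a shift or a turn outside -1 to 1 is refused whole. A call with a gripper value outside its range is refused whole. "hand" is the gripper's target within -1 to 1 (shut at 1, half-way at 0, fully open at -1), set as the call begins (left out, the last holds). The fingers move at their own pace and stop on an object; the grip force is fixed at half the most. Time passes only in rows, so rows that do not move let the fingers close, or fill a call up. It gives the time, the measured TCP pose, the force, the opening and the grip force at its end, in the units of the state.
- observe(): the state, without advancing time (a new reading comes with each control period).
- get_image(name): name is "side" or "top"; returns the picture (420x560x3 uint8, blue, green, red); there is no depth.
- camera_info(name): a dict with "fx", "fy", "cx", "cy" (pixels), "k1" (the pictures are not rectified: a ray, as slopes to the right and down, at radius r is drawn at 1 + k1 r^2 times it, then the intrinsics apply), "origin" and "attitude" of the camera in the world. Camera axes: x right, y up, looking along -z (the intrinsics and any distortion apply to the point x, -y, -z); pixel columns grow to the right and rows downward; lengths in mm; the calibration is good to about 2 mm. A picture is of the moment at which its call begins. camera_info takes no time and is no camera call.
- sign_off(): hands the job in; it is judged then, once.
The state is a dict: "time_s": time; "q": joint angles; "dq": joint speeds; "tau": joint torques, N m; "eef_pos": TCP position; "orientation": TCP orientation; "ft_force": force on the tool from outside, world axes, zero at the start; "ft_torque": the same for the moment, N m; "width": finger opening in mm; "grasp_force": force on a finger pad.
Only numpy, scipy, OpenCV 4.12 (cv2) and the standard library are available. Lean on these libraries where they do the work, as an engineer would, in place of code of your own. Each camera call takes 0.05 s, during which the arm holds its last target. There are 200 camera calls.

### The job

The screwdriver and the soldering iron are locked in their transport cradle. Turn the cradle's knob counter-clockwise as seen from above, as far as it will go (its carriage travels away with it), then lift the retaining bar up out of its two open brackets and lay it flat on the dark mat. Then take out the screwdriver and the soldering iron and lay both flat on the mat beside the bar, none on top of another; put everything down gently rather than dropping it, and leave the other things on the bench where they are.

Things in the scene. Friction and masses are not known exactly. Their poses are not given: they have to be found in the camera images.
- cradle: Transport cradle, fixed; base 150 (x) x 210 (y) x 10 mm, origin under its centre at bench height, y along the bar, x along the tools. Two notched rails at x = -52, +52 (14 thick, tops z = 52) carry the tools at y = -33 and +33, undersides z = 35; which tool is where varies. Two open U brackets at y = -88, +88 (40 x 14 mm, tops z = 78.5, slot 18 wide, floor z = 64) carry the bar.
- bar: Retaining bar, plain steel, 14 x 14 mm, 200 mm long along its own y, 0.15 to 0.31 kg, origin at its centre (71 mm above the bench in the brackets, 4 mm over the tools). Square flanges 24 x 24 x 4 mm at y = -76, +76: laid flat, its centre is 12 mm above the mat. Loose in the brackets (2 mm play each side), it comes straight up once the nose is off its end.
- knob_mid (a point): Middle of the round black knob, 40 mm diameter, 30 mm high, vertical axis (113 mm above the bench), on a grey carriage (50 x 56 mm, top at 88 mm) on a track at the cradle's -y side. Each radian counter-clockwise from above carries knob and carriage 12 mm to the cradle's -y (rack and pinion); hard stop after 2.1 to 2.6 rad, at cradle x = 0, y = -177. Takes about 0.25 N m, stays where left.
- nose_tip (a point): Middle of the front lower edge of the carriage's steel nose (30 mm wide, 8 mm thick, underside 80 mm above the bench), which lies over the bar's -y end. In the cradle's frame it starts at y = -82 to -87 mm (the bar's end is at about -100) and is at y = -113 with the knob at its stop.
- screwdriver_mid (a point): Middle of the cross-head screwdriver (25 x 190 x 25 mm, length along its own y; treat it as a bar of that size, 0.07 kg), at half height: 47.5 mm above the bench in the cradle, 12.5 mm above what it lies on. Grip it here, across its width.
- iron_mid (a point): Middle of the barrel of the cold, unplugged soldering iron (19 mm thick, 230 mm long along its own y; solid barrel 67 mm to either side of this point, 0.11 kg), at half height: 44.5 mm above the bench in the cradle, 9.5 mm above what it lies on. Grip it here, across its width.
- mat: Dark rubber mat, 260 (x) x 180 (y) x 3 mm, fixed flat on the bench at the robot's right; origin under its centre at bench height.
- tape: Bystander: roll of black tape, 73 mm across, 19 mm high; leave alone.
- tin: Bystander: small round tin, 59 mm across, 18 mm high; leave alone.
- spool: Bystander: solder spool standing up, 73 mm, 46 mm high; leave alone.
- pliers: Bystander: long-nose pliers lying flat, 158 mm; leave alone.

How it is judged:
By the outcome, as a careful person would: the job done as asked, in the order asked, and still so for the second after the job is handed in, with the robot touching nothing.
It also fails if it takes over 72 s, if anything falls off the work surface, if the arm or the gripper's body presses on something with over 40 N, if the wrist force passes 120 N, or if a joint passes its speed limit or range.

## Working session

There is one attempt and no reset: what is moved stays moved. The work goes in short steps, Python scripts to look and compute and a tool call to move; the robot and the scene stay as the last step left them, time stands still between calls to the robot, and variables do not carry over. Pictures are saved under pics/ and viewed, at most 10 in all, crops included, and the job is handed in when it is done.

Besides the shell and the picture viewer there is one more tool, called after "Request:" as name([rows], argument=value, ...), one row to a line, values as JSON. send_rows: Moves the arm, as the interface text tells. Shift numbers are shares of 150 mm and turn numbers shares of 1.5 rad, none past 1 either way. Its arguments: {"type":"object","properties":{"increments":{"type":"array","items":{"type":"array","items":{"type":"number","minimum":-1,"maximum":1}}},"hand":{"type":"number"}},"required":["increments"]}

```bash
mkdir -p pics
cat > h.py <<'E'
import numpy as np, cv2
from cell import *
def ray(name,u,v):
    c=camera_info(name); xd=(u-c['cx'])/c['fx']; yd=(v-c['cy'])/c['fy']
    x,y=xd,yd
    for _ in range(20):
        s=1+c['k1']*(x*x+y*y); x,y=xd/s,yd/s
    d=np.array(c['attitude'])@np.array([x,-y,-1.]); return np.array(c['origin'],float),d
def onz(name,u,v,z):
    o,d=ray(name,u,v); return (o+d*(z-o[2])/d[2]).round(1)
def proj(name,p):
    c=camera_info(name); q=np.array(c['attitude']).T@(np.array(p,float)-np.array(c['origin']))
    x,y=q[0]/-q[2],-q[1]/-q[2]; s=1+c['k1']*(x*x+y*y)
    return np.array([c['cx']+c['fx']*x*s,c['cy']+c['fy']*y*s]).round(1)
E
python3 - <<'E'
from h import *
for n in ['top','side']:
    cv2.imwrite(f'pics/{n}0.png',get_image(n)); c=camera_info(n); print(c)
s=observe(); print(s['eef_pos'],s['orientation'],s['width'],s['time_s'])
E
```

```text
{'fx': 392.64470385639135, 'fy': 392.64470385639135, 'cx': 283.6624449418479, 'cy': 206.56749367059163, 'k1': -0.07335823287301449, 'origin': array([399.85403171,  22.67637846, 949.30903387]), 'attitude': array([[-0.02493212,  0.98201164, -0.18716711],
       [-0.99955478, -0.02141838,  0.02077243],
       [ 0.01638995,  0.18760168,  0.98210844]])}
{'fx': 502.5936658529398, 'fy': 502.5936658529398, 'cx': 279.059165782914, 'cy': 208.84355100120294, 'k1': -0.10312131648549155, 'origin': array([ 65.5752372 , 710.3154068 , 994.56764001]), 'attitude': array([[-0.81698606,  0.4060711 , -0.40943869],
       [-0.57654624, -0.58913675,  0.56613808],
       [-0.01132307,  0.69858725,  0.71543528]])}
[ 159.03286368 -500.13238855  255.79418988] [[ 9.52998845e-01  3.02973911e-01 -1.07361534e-04]
 [ 3.02973834e-01 -9.52998201e-01  1.13319517e-03]
 [ 2.41013225e-04 -1.11246142e-03 -9.99999352e-01]] 85.62421928644783 0.1
```

View pics/top0.png

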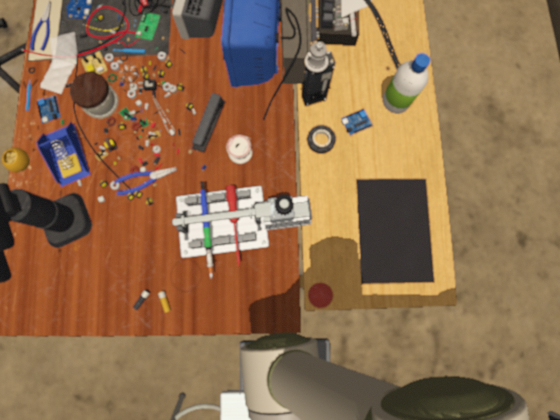

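View pics/side0.png

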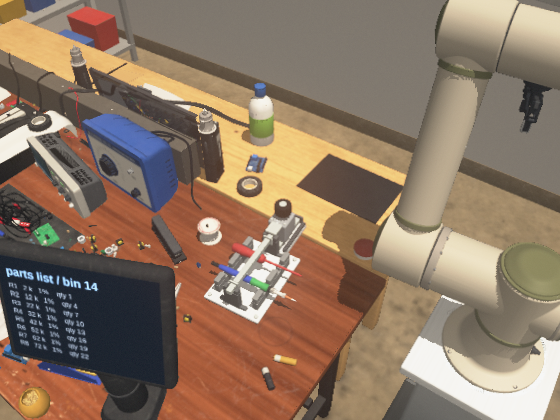

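The top view shows the cradle near (222,222), the knob at (284,205), the mat at (360–433,180–283), a red tool near (235,215) and a blue/green one near (207,225). I'll zoom in on the cradle and mat.

Run:
```python
from h import *
t=cv2.imread('pics/top0.png'); s=cv2.imread('pics/side0.png')
a=cv2.resize(t[170:290,165:325],None,fx=5,fy=5,interpolation=cv2.INTER_CUBIC)
cv2.imwrite('pics/c1.png',a)
b=cv2.resize(s[190:325,195:335],None,fx=4.4,fy=4.4,interpolation=cv2.INTER_CUBIC)
cv2.imwrite('pics/c2.png',b)
m=(t.max(2)<60).astype(np.uint8); m[:, :340]=0; m[:160]=0; m[300:]=0
k=max(cv2.findContours(m,0,2)[0],key=cv2.contourArea)
r=cv2.minAreaRect(k); 
print('mat',[onz('top',*p,3) for p in cv2.boxPoints(r)], onz('top',*r[0],3))
hsv=cv2.cvtColor(t,cv2.COLOR_BGR2HSV)
w=((hsv[...,1]<45)&(hsv[...,2]>190)).astype(np.uint8); w[:175]=0;w[270:]=0;w[:,:165]=0;w[:,275:]=0
ys,xs=np.nonzero(w); r=cv2.minAreaRect(np.c_[xs,ys].astype(np.float32)); print(r)
print('cradle',[onz('top',*p,10) for p in cv2.boxPoints(r)], onz('top',*r[0],10))
red=((hsv[...,1]>170)&((hsv[...,0]<5)|(hsv[...,0]>174))&(hsv[...,2]>110)).astype(np.uint8); red[:175]=0;red[270:]=0;red[:,:215]=0;red[:,250:]=0
ys,xs=np.nonzero(red); print('red',len(xs),xs.min(),xs.max(),ys.min(),ys.max())
```

```text
mat [array([ 641.3, -184. ,    3. ]), array([ 646. , -363.7,    3. ]), array([ 391.9, -351.2,    3. ]), array([ 390.4, -179.8,    3. ])] [ 514.6 -268.5    3. ]
((224.88189697265625, 226.50238037109375), (72.45442962646484, 101.96324920654297), 82.50414276123047)
cradle [array([608.2, 281.7,  10. ]), array([636.3,  33.3,  10. ]), array([459.8,  14.1,  10. ]), array([433.5, 254.5,  10. ])] [533.  145.7  10. ]
red 223 226 239 185 264
```

View pics/c1.png

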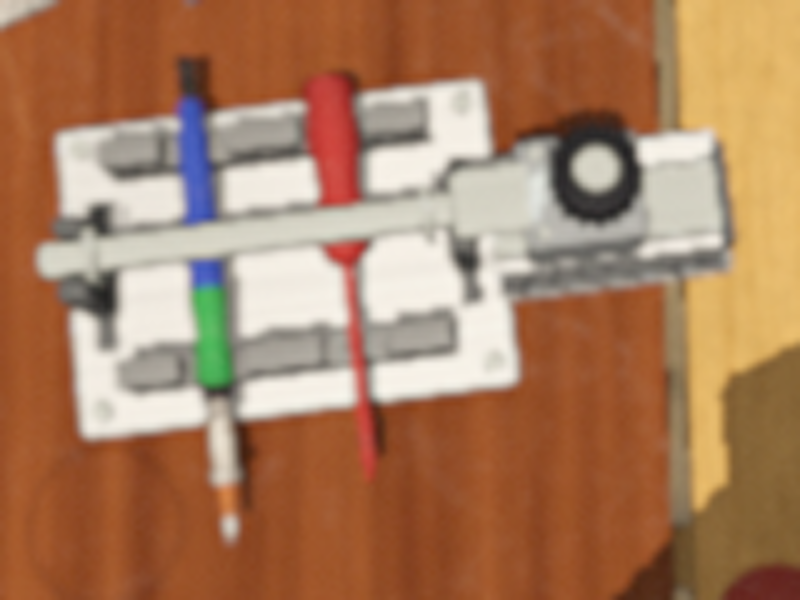

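View pics/c2.png

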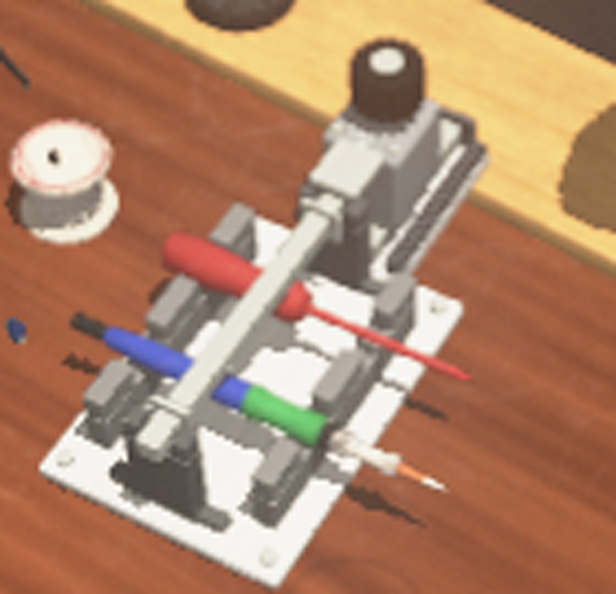

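The crops show:
- **Base:** corners at (57,132), (484,80), (520,383) and (84,438) in the 5x crop.
- **Knob:** centre about (598,168), with the nose over the bar's right end.
- **Tools:** the screwdriver (red) is on the −y side. The iron (blue/green, tip toward the robot) is on the +y side.

```bash
cat >> h.py <<'E'
def crop(u,v): return 165+(u+.5)/5-.5,170+(v+.5)/5-.5
def plan(p,ydir=None):
    """total moves in tool axes (fractions) to reach TCP p with tool y along angle ydir (mod pi)"""
    s=observe(); R=np.array(s['orientation']); e=np.array(s['eef_pos'])
    yaw=np.arctan2(R[1,1],R[0,1]); d=np.array(p,float)-e
    out={'pos':e.round(1),'yawy':yaw.round(3),'q6':s['q'][5].round(2),'w':s['width'].round(1),'F':np.round(s['ft_force'],1),'shift_now':(R.T@d/150).round(3)}
    if ydir is not None:
        t=(ydir-yaw+np.pi/2)%np.pi-np.pi/2   # world ccw turn
        y2=yaw+t; Y=np.array([np.cos(y2),np.sin(y2),0]);Z=np.array([0,0,-1.]);X=np.cross(Y,Z)
        out['turn']=round(-t/1.5,3); out['shift_after']=(np.array([X@d,Y@d,Z@d])/150).round(3)
    print(out)
E
python3 - <<'E'
from h import *
P=np.array([onz('top',*crop(*c),10)[:2] for c in [(57,132),(484,80),(520,383),(84,438)]]); print(P)
L=np.array([[75,105],[75,-105],[-75,-105],[-75,105.]])
c=P.mean(0); H=(L.T@(P-c)); a=np.arctan2(H[0,1]-H[1,0],H[0,0]+H[1,1]); R=np.array([[np.cos(a),-np.sin(a)],[np.sin(a),np.cos(a)]])
print('cradle',c,a,'resid',(P-c-L@R.T).round(1).tolist())
loc=lambda p:(R.T@(p[:2]-c)).round(1)
k=onz('top',*crop(598,168),128); print('knob',k,loc(k))
for n,u,z in [('bar left end',(40,258),78),('nose edge',(450,190),88),('drv butt',(330,78),47),('drv tip',(371,475),47),('iron tail',(191,60),44),('iron tip',(231,540),44),('iron blue start',(190,97),44),('green end',(215,385),44)]:
    q=onz('top',*crop(*u),z); print(n,q,loc(q))
w=lambda x,y:(R@[x,y]+c).round(1)
# side check
for n,p in [('knobtop',[*k[:2],128]),('corner++',[*w(75,105),10]),('corner--',[*w(-75,-105),10]),('barend',[*w(0,100),78])]:
    print(n,((proj('side',p)-[195,190])*4.4).round(0))
t=cv2.imread('pics/top0.png')
m=(t.max(2)<60).astype(np.uint8); m[:, :340]=0; m[:160]=0; m[300:]=0
kk=max(cv2.findContours(m,0,2)[0],key=cv2.contourArea); ap=cv2.approxPolyDP(kk,6,True)[:,0]
M=np.array([onz('top',*p,3) for p in ap]);print('mat',ap.tolist(),M.tolist(),M.mean(0))
E
```

```text
[[611.  266. ]
 [632.5  56.3]
 [483.2  41.2]
 [461.4 249.4]]
cradle [547.025 153.225] 0.10406185658977761 resid [[0.3, 0.6], [-0.0, -0.3], [-0.1, 0.2], [-0.1, -0.5]]
knob [563.7   4.  128. ] [   1.1 -150.1]
bar left end [537.9 254.6  78. ] [  1.5 101.8]
nose edge [563.1  69.3  88. ] [  7.3 -85.1]
drv butt [625.9 127.7  47. ] [ 75.8 -33.6]
drv tip [439.5 109.1  47. ] [-111.5  -32.7]
iron tail [637.  194.2  44. ] [93.7 31.4]
iron tip [411.6 173.3  44. ] [-132.6   34. ]
iron blue start [618.9 194.4  44. ] [75.8 33.5]
green end [482.4 181.1  44. ] [-61.4  34.4]
knobtop [388.  59.]
corner++ [ 39. 464.]
corner-- [468. 301.]
barend [150. 440.]
mat [[358, 181], [362, 282], [432, 280], [424, 181]] [[641.2, -184.8, 3.0], [392.8, -179.8, 3.0], [391.9, -351.1, 3.0], [638.2, -353.4, 3.0]] [ 516.025 -267.275    3.   ]
```

Request:
send_rows([
  [0.22, -0.15, 0, 0],
  [0.22, -0.15, 0, 0],
  [0.22, -0.15, 0, 0],
  [0.22, -0.15, 0, 0],
  [0.22, -0.15, 0, 0],
  [0.22, -0.15, 0, 0],
  [0.22, -0.15, 0, 0],
  [0.22, -0.15, 0, 0],
], hand=-1)

```text
time_s: 1.1
eef_pos: [356.7, -247.6, 256.1]
orientation: [[0.953, 0.303, -0.0], [0.303, -0.953, 0.0], [-0.0, -0.0, -1.0]]
ft_force: [-0.3, 0.1, 0.9]
width: 85.8
grasp_force: 0.0
```

Request:
send_rows([
  [0.22, -0.15, 0, 0],
  [0.22, -0.15, 0, 0],
  [0.22, -0.15, 0, 0],
  [0.22, -0.15, 0, 0],
  [0.22, -0.15, 0, 0],
  [0.22, -0.15, 0, 0],
  [0.22, -0.15, 0, 0],
  [0.1, 0, 0, 0],
])

```text
time_s: 2.1
eef_pos: [543.5, -22.3, 255.9]
orientation: [[0.952, 0.305, -0.001], [0.305, -0.952, 0.0], [-0.001, -0.001, -1.0]]
ft_force: [-0.4, 0.1, -0.1]
width: 85.4
grasp_force: 0.0
```

```bash
python3 -c "
from h import *
plan([562.6,3.9,121])"
```

```text
Traceback (most recent call last):
  File "h.py", line 20, in plan
    out={'pos':e.round(1),'yawy':yaw.round(3),'q6':s['q'][5].round(2),'w':s['width'].round(1),'F':np.round(s['ft_force'],1),'shift_now':(R.T@d/150).round(3)}
                                                                          ^^^^^^^^^^^^^^^^
AttributeError: 'float' object has no attribute 'round'
```

Request:
send_rows([
  [0.1, -0.07, 0, 0],
  [0.075, -0.057, 0, 0],
  [0, 0, 0.2, 0],
  [0, 0, 0.25, 0],
  [0, 0, 0.2, 0],
  [0, 0, 0.15, 0],
  [0, 0, 0.1, 0],
  [0, 0, 0, 0],
])

```text
time_s: 3.1
eef_pos: [561.8, 2.1, 120.7]
orientation: [[0.953, 0.303, -0.001], [0.303, -0.953, 0.0], [-0.001, -0.001, -1.0]]
ft_force: [-0.5, 0.5, 0.3]
width: 85.5
grasp_force: 0.0
```

Request:
send_rows([
  [0, 0, 0, 0],
  [0, 0, 0, 0],
  [0, 0, 0, 0],
  [0, 0, 0, 0],
  [0, 0, 0, 0],
  [0, 0, 0, 0],
  [0, 0, 0, 0],
  [0, 0, 0, 0],
], hand=1)

```text
time_s: 4.1
eef_pos: [561.5, 3.7, 122.5]
orientation: [[0.953, 0.303, -0.001], [0.303, -0.953, 0.003], [-0.0, -0.003, -1.0]]
ft_force: [-6.5, 9.2, 10.5]
width: 38.6
grasp_force: 59.6
```

```bash
sed -i "s/s\['width'\].round(1)/round(float(s['width']),1)/; s/s\['q'\]\[5\].round(2)/round(float(s['q'][5]),2)/" h.py; python3 -c "
from h import *
plan([562.6,3.9,121])
print(np.round(observe()['tau'],1))"
```

```text
{'pos': array([561.5,   3.7, 122.5]), 'yawy': np.float64(-1.263), 'q6': 1.06, 'w': 38.6, 'F': array([-6.5,  9.2, 10.5]), 'shift_now': array([0.008, 0.001, 0.01 ])}
[ -5.7 -42.5 -23.3  -1.7  -2.1   0.1]
```

Request:
send_rows([
  [-0.004, 0.014, -0.008, -0.12],
  [-0.0065, 0.013, 0, -0.12],
  [-0.009, 0.0115, 0, -0.12],
  [-0.0105, 0.0095, 0, -0.12],
  [-0.012, 0.0075, 0, -0.12],
  [-0.0135, 0.0055, 0, -0.12],
  [-0.014, 0.003, 0, -0.12],
  [-0.0145, 0, 0, -0.12],
])

```text
time_s: 5.1
eef_pos: [565.8, -15.4, 122.8]
orientation: [[-0.18, 0.984, 0.011], [0.984, 0.18, 0.0], [-0.002, 0.011, -1.0]]
ft_force: [26.0, 3.5, -15.5]
width: 38.7
grasp_force: 62.1
```

```bash
python3 -c "
from h import *
plan([562.6,3.9,121])
o=observe();print(np.round(o['tau'],1),np.round(o['ft_torque'],2))"
```

```text
{'pos': array([565.8, -15.4, 122.8]), 'yawy': np.float64(0.181), 'q6': -0.42, 'w': 38.7, 'F': array([ 26. ,   3.5, -15.5]), 'shift_now': array([0.13 , 0.002, 0.012])}
[ -1.8 -55.  -17.2  -2.1   5.6   1.6] [ 0.6  -3.96 -0.31]
```

Request:
send_rows([
  [-0.0145, 0.006, 0, -0.12],
  [-0.0135, 0.003, 0, -0.12],
  [-0.0125, -0.007, 0, -0.12],
  [-0.011, -0.009, 0, -0.12],
  [-0.009, -0.011, 0, -0.12],
  [-0.003, -0.004, 0, -0.06],
  [0, 0, 0, 0],
  [0, 0, 0, 0],
])

```text
time_s: 6.1
eef_pos: [569.0, -23.6, 123.4]
orientation: [[-0.918, 0.396, 0.012], [0.396, 0.918, 0.005], [-0.009, 0.01, -1.0]]
ft_force: [25.4, 18.1, -11.6]
width: 38.4
grasp_force: 62.8
```

```bash
python3 -c "
from h import *
plan([562.6,3.9,121])
o=observe();print(np.round(o['tau'],1),np.round(o['ft_torque'],2))"
```

```text
{'pos': array([569. , -23.6, 123.4]), 'yawy': np.float64(1.164), 'q6': -1.42, 'w': 38.4, 'F': array([ 25.4,  18.1, -11.6]), 'shift_now': array([0.112, 0.151, 0.016])}
[ -9.7 -52.5 -17.1  -5.5   4.7  -1.2] [ 2.91 -3.93 -1.09]
```

Request:
send_rows([
  [-0.01, 0.01, 0, -0.05],
  [0, 0, 0, -0.05],
  [0, 0, 0, 0],
  [0, 0, 0, 0],
  [0, 0, 0, 0],
  [0, 0, 0, 0],
  [0, 0, 0, 0],
  [0, 0, 0, 0],
])

```text
time_s: 7.1
eef_pos: [569.5, -23.0, 123.5]
orientation: [[-0.967, 0.253, 0.008], [0.253, 0.967, 0.005], [-0.007, 0.007, -1.0]]
ft_force: [15.6, 15.8, -4.8]
width: 38.4
grasp_force: 63.1
```

```bash
python3 -c "
from h import *
plan([562.6,3.9,121])
o=observe();print(np.round(o['tau'],1),np.round(o['ft_torque'],2))
cv2.imwrite('pics/t2.png',cv2.resize(get_image('top')[150:290,165:345],None,fx=4,fy=4,interpolation=cv2.INTER_CUBIC))"
```

```text
{'pos': array([569.5, -23. , 123.5]), 'yawy': np.float64(1.315), 'q6': -1.57, 'w': 38.4, 'F': array([15.6, 15.8, -4.8]), 'shift_now': array([0.09 , 0.162, 0.017])}
[ -8.3 -49.5 -19.1  -4.5   2.5  -1. ] [ 2.55 -2.31 -0.98]
```

View pics/t2.png

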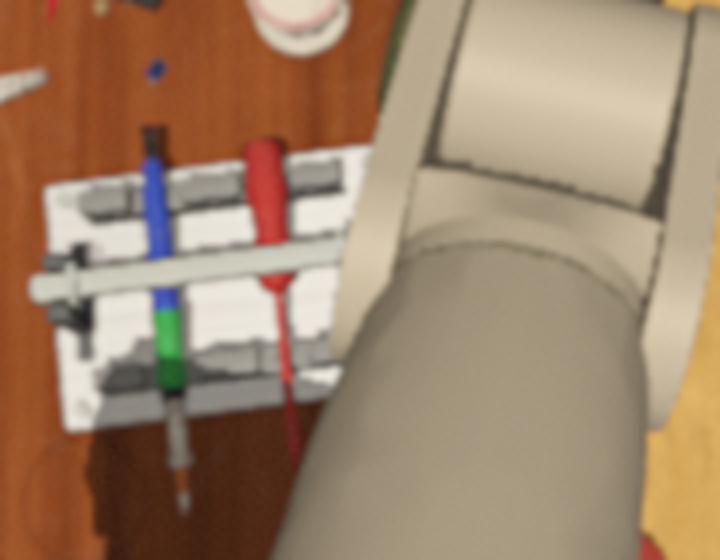

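The arm hides the carriage and the bar is undisturbed. The knob now slips in the grip at about 1 N m without moving further in y, so it is at the stop. Next I release and rise.

Request:
send_rows([
  [0, 0, 0, 0],
  [0, 0, 0, 0],
  [0, 0, 0, 0],
  [0, 0, 0, 0],
  [0, 0, -0.1, 0],
  [0, 0, -0.2, 0],
  [0, 0, -0.2, 0],
  [0, 0, -0.1, 0],
], hand=-1)

```text
time_s: 8.15
eef_pos: [567.4, -25.6, 214.9]
orientation: [[-0.968, 0.251, 0.003], [0.251, 0.968, -0.001], [-0.003, 0.0, -1.0]]
ft_force: [-0.1, -0.1, -0.6]
width: 85.4
grasp_force: 0.0
```

Request:
send_rows([
  [0, 0, 0, 0.12],
  [0, 0, 0, 0.12],
  [0, 0, 0, 0.12],
  [0, 0, 0, 0.12],
  [0, 0, 0, 0.12],
  [0, 0, 0, 0.12],
  [0, 0, 0, 0.09],
  [0, 0, 0, 0],
], hand=0)

```text
time_s: 9.15
eef_pos: [566.9, -25.5, 212.4]
orientation: [[-0.103, 0.995, -0.0], [0.995, 0.103, 0.0], [0.0, -0.0, -1.0]]
ft_force: [0.1, 0.9, 0.2]
width: 42.7
grasp_force: 0.0
```

```bash
python3 -c "
from h import *
plan([547,153.2,200],0.104)
t=get_image('top');s=get_image('side')
cv2.imwrite('pics/t3.png',np.hstack([cv2.resize(i,(400,420),interpolation=cv2.INTER_CUBIC) for i in (t[170:290,200:314],s[180:300,230:344])]))"
```

```text
{'pos': array([566.9, -25.5, 212.4]), 'yawy': np.float64(0.103), 'q6': -0.35, 'w': 42.7, 'F': array([0.1, 0.9, 0.2]), 'shift_now': array([ 1.199, -0.009,  0.083]), 'turn': np.float64(-0.001), 'shift_after': array([ 1.199, -0.008,  0.083])}
```

View pics/t3.png

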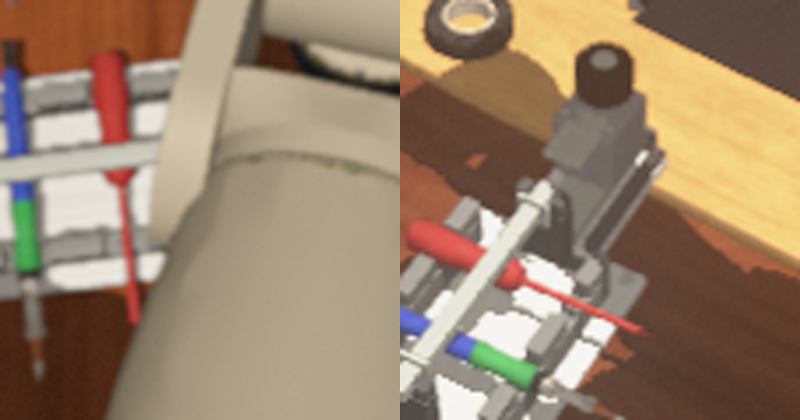

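The side view shows the carriage back and the nose clear of the bar's end. Next is the bar.

Request:
send_rows([
  [0.15, -0.001, 0, 0],
  [0.15, -0.001, 0, 0],
  [0.15, -0.001, 0, 0],
  [0.15, -0.001, 0, 0],
  [0.15, -0.001, 0, 0],
  [0.15, -0.001, 0, 0],
  [0.15, -0.001, 0, 0],
  [0.15, -0.001, 0, 0],
], hand=0)

```text
time_s: 10.25
eef_pos: [547.3, 154.2, 212.5]
orientation: [[-0.104, 0.995, -0.0], [0.995, 0.104, -0.0], [0.0, -0.0, -1.0]]
ft_force: [0.6, -0.2, 1.0]
width: 42.6
grasp_force: 0.0
```

Request:
send_rows([
  [0, 0, 0.1, 0],
  [0, 0, 0.15, 0],
  [0, 0, 0.15, 0],
  [0, 0, 0.15, 0],
  [0, 0, 0.12, 0],
  [0, 0, 0.1, 0],
  [0, 0, 0.06, 0],
  [0, 0, 0, 0],
])

```text
time_s: 11.25
eef_pos: [547.3, 153.3, 87.5]
orientation: [[-0.102, 0.995, -0.001], [0.995, 0.102, -0.0], [-0.0, -0.001, -1.0]]
ft_force: [0.2, -0.0, 0.2]
width: 42.5
grasp_force: 0.0
```

Request:
send_rows([
  [0, 0, 0, 0],
  [0, 0, 0, 0],
  [0, 0, 0, 0],
  [0, 0, 0, 0],
  [0, 0, 0, 0],
  [0, 0, 0, 0],
  [0, 0, 0, 0],
  [0, 0, 0, 0],
], hand=1)

```text
time_s: 12.25
eef_pos: [547.8, 153.5, 88.8]
orientation: [[-0.102, 0.995, 0.001], [0.995, 0.102, 0.0], [-0.0, 0.001, -1.0]]
ft_force: [-0.7, 0.3, 5.5]
width: 12.4
grasp_force: 59.9
```

Request:
send_rows([
  [0, 0, -0.03, 0],
  [0, 0, -0.07, 0],
  [0, 0, -0.12, 0],
  [0, 0, -0.16, 0],
  [0, 0, -0.18, 0],
  [0, 0, -0.18, 0],
  [0, 0, -0.14, 0],
  [0, 0, -0.06, 0],
])

```text
time_s: 13.25
eef_pos: [547.6, 153.5, 230.4]
orientation: [[-0.102, 0.995, 0.002], [0.995, 0.102, 0.0], [-0.0, 0.002, -1.0]]
ft_force: [0.2, -0.1, -1.7]
width: 12.4
grasp_force: 59.0
```

```bash
python3 -c "
from h import *
plan([516,-213,200],-1.58)
plan([516,-213,200],1.56)
t=get_image('top')
cv2.imwrite('pics/t4.png',cv2.resize(t[100:300,100:450],None,fx=2.2,fy=2.2,interpolation=cv2.INTER_CUBIC))"
```

```text
{'pos': array([547.6, 153.5, 230.4]), 'yawy': np.float64(0.102), 'q6': -0.03, 'w': 12.4, 'F': array([ 0.2, -0.1, -1.7]), 'shift_now': array([-2.409, -0.459,  0.202]), 'turn': np.float64(-0.973), 'shift_after': array([ 0.188, -2.445,  0.203])}
{'pos': array([547.6, 153.5, 230.4]), 'yawy': np.float64(0.102), 'q6': -0.03, 'w': 12.4, 'F': array([ 0.2, -0.1, -1.7]), 'shift_now': array([-2.409, -0.459,  0.202]), 'turn': np.float64(-0.972), 'shift_after': array([ 0.185, -2.446,  0.203])}
```

Request:
send_rows([
  [-0.1, -0.02, 0, 0],
  [-0.2, -0.03, 0, 0],
  [-0.23, -0.04, 0, 0],
  [-0.23, -0.04, 0, 0],
  [-0.23, -0.04, 0, 0],
  [-0.23, -0.04, 0, 0],
  [-0.23, -0.04, 0, 0],
  [-0.23, -0.04, 0, 0],
])

```text
time_s: 14.3
eef_pos: [528.9, -103.5, 228.0]
orientation: [[-0.101, 0.995, -0.002], [0.995, 0.101, 0.001], [0.001, -0.002, -1.0]]
ft_force: [0.3, -0.6, -0.8]
width: 12.7
grasp_force: 59.0
```

Request:
send_rows([
  [-0.23, -0.04, 0, 0],
  [-0.23, -0.04, 0, 0],
  [-0.23, -0.04, 0, 0],
  [-0.23, -0.04, 0, 0],
  [-0.23, -0.04, 0, 0],
  [-0.2, -0.03, 0, 0],
  [-0.15, -0.03, 0, 0.04],
  [0, 0, 0, 0.12],
])

```text
time_s: 15.3
eef_pos: [513.0, -331.2, 228.0]
orientation: [[0.146, 0.989, -0.001], [0.989, -0.146, 0.001], [0.001, -0.001, -1.0]]
ft_force: [-0.1, 0.9, -2.1]
width: 12.7
grasp_force: 59.0
```

Request:
send_rows([
  [0, 0, 0, 0.12],
  [0, 0, 0, 0.12],
  [0, 0, 0, 0.12],
  [0, 0, 0, 0.12],
  [0, 0, 0, 0.12],
  [0, 0, 0, 0.12],
  [0, 0, 0, 0.12],
  [0, 0, 0, 0.11],
])

```text
time_s: 16.3
eef_pos: [513.5, -329.6, 228.4]
orientation: [[1.0, -0.0, -0.001], [-0.0, -1.0, 0.001], [-0.001, -0.001, -1.0]]
ft_force: [0.4, 0.1, -0.4]
width: 12.6
grasp_force: 59.0
```

```bash
python3 -c "
from h import *
plan([516,-325,50],-1.58)
t=get_image('top')
cv2.imwrite('pics/t4.png',cv2.resize(t[100:320,100:460],None,fx=2.2,fy=2.2,interpolation=cv2.INTER_CUBIC))"
```

```text
{'pos': array([ 513.5, -329.6,  228.4]), 'yawy': np.float64(-1.571), 'q6': 0.81, 'w': 12.6, 'F': array([ 0.4,  0.1, -0.4]), 'shift_now': array([ 0.018, -0.03 ,  1.189]), 'turn': np.float64(0.006), 'shift_after': array([ 0.016, -0.031,  1.189])}
```

View pics/t4.png

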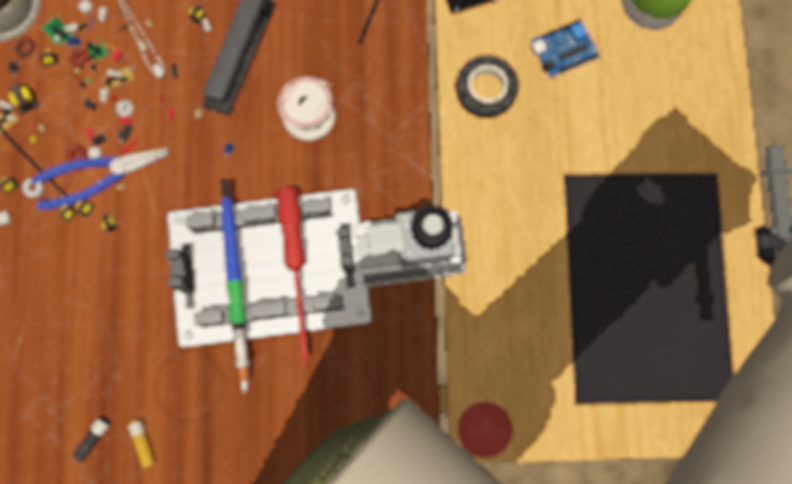

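The bar is in the gripper above the mat, the tools are still in the cradle, and the mat corners match the measurement. Lowering now.

Request:
send_rows([
  [0.01, -0.015, 0.1, 0],
  [0.01, -0.015, 0.2, 0],
  [0, 0, 0.2, 0],
  [0, 0, 0.2, 0],
  [0, 0, 0.2, 0],
  [0, 0, 0.15, 0],
  [0, 0, 0.1, 0],
  [0, 0, 0.05, 0],
])

```text
time_s: 17.35
eef_pos: [516.7, -324.7, 47.9]
orientation: [[1.0, 0.009, -0.001], [0.009, -1.0, 0.001], [-0.001, -0.001, -1.0]]
ft_force: [-0.7, -0.0, -1.4]
width: 12.6
grasp_force: 59.0
```

Request:
send_rows([
  [0, 0, 0.03, 0],
  [0, 0, 0.02, 0],
  [0, 0, 0.015, 0],
  [0, 0, 0.01, 0],
  [0, 0, 0.01, 0],
  [0, 0, 0.008, 0],
  [0, 0, 0.004, 0],
  [0, 0, 0, 0],
])

```text
time_s: 18.35
eef_pos: [516.9, -324.9, 34.4]
orientation: [[1.0, 0.008, -0.0], [0.008, -1.0, 0.0], [-0.0, -0.0, -1.0]]
ft_force: [-0.0, -0.3, -1.4]
width: 12.6
grasp_force: 59.0
```

Request:
send_rows([
  [0, 0, 0.004, 0],
  [0, 0, 0.004, 0],
  [0, 0, 0.002, 0],
  [0, 0, 0, 0],
  [0, 0, 0, 0],
  [0, 0, 0, 0],
  [0, 0, 0, 0],
  [0, 0, 0, 0],
])

```text
time_s: 19.35
eef_pos: [516.9, -324.9, 33.0]
orientation: [[1.0, 0.008, 0.0], [0.008, -1.0, -0.0], [0.0, 0.0, -1.0]]
ft_force: [-0.6, -0.9, -2.3]
width: 12.2
grasp_force: 59.1
```

Request:
send_rows([
  [0, 0, 0.004, 0],
  [0, 0, 0.004, 0],
  [0, 0, 0, 0],
  [0, 0, 0.003, 0],
  [0, 0, 0, 0],
  [0, 0, 0, 0],
  [0, 0, 0, 0],
  [0, 0, 0, 0],
])

```text
time_s: 20.35
eef_pos: [517.0, -325.0, 32.8]
orientation: [[1.0, 0.008, 0.0], [0.008, -1.0, -0.0], [0.0, 0.0, -1.0]]
ft_force: [-5.1, 3.2, 11.8]
width: 12.2
grasp_force: 61.0
```

Request:
send_rows([
  [0, 0, 0, 0],
  [0, 0, 0, 0],
  [0, 0, 0, 0],
  [0, 0, -0.05, 0],
  [0, 0, -0.1, 0],
  [0, 0, -0.2, 0],
  [0, 0, -0.25, 0],
  [0, 0, -0.25, 0],
], hand=0)

```text
time_s: 21.35
eef_pos: [516.9, -324.9, 161.2]
orientation: [[1.0, 0.008, 0.001], [0.008, -1.0, -0.001], [0.001, 0.001, -1.0]]
ft_force: [-0.2, -0.9, 0.4]
width: 42.8
grasp_force: 0.0
```

Request:
send_rows([
  [0, 0, -0.2, 0],
  [0, -0.15, -0.1, 0],
  [0, -0.25, 0, 0],
  [0, -0.25, 0, 0],
  [0, -0.25, 0, 0],
  [0, -0.25, 0, 0],
  [0, -0.25, 0, 0],
  [0, -0.25, 0, 0],
])

```text
time_s: 22.35
eef_pos: [514.9, -76.2, 205.0]
orientation: [[1.0, 0.008, 0.001], [0.008, -1.0, -0.001], [0.001, 0.001, -1.0]]
ft_force: [0.4, 0.5, -0.7]
width: 42.7
grasp_force: 0.0
```

Request:
send_rows([
  [0, -0.25, 0, 0],
  [0, -0.25, 0, 0],
  [0, -0.25, 0, 0],
  [0, -0.25, 0, 0],
  [0, -0.2, 0, 0],
  [0, -0.1, 0, -0.03],
  [0, 0, 0, -0.03],
  [0, 0, 0, 0],
])

```text
time_s: 23.35
eef_pos: [513.6, 117.2, 204.3]
orientation: [[0.995, 0.098, 0.001], [0.098, -0.995, -0.0], [0.001, 0.0, -1.0]]
ft_force: [0.2, 0.0, 0.1]
width: 42.7
grasp_force: 0.0
```

Run:
```python
from h import *
plan([532.5,118.5,62],-1.467)
t=get_image('top');s=get_image('side')
hsv=cv2.cvtColor(t,cv2.COLOR_BGR2HSV)
cv2.imwrite('pics/t5.png',np.hstack([cv2.resize(t[170:290,165:450],None,fx=1.6,fy=2.2,interpolation=cv2.INTER_CUBIC),cv2.resize(s[150:270,280:420],(340,264),interpolation=cv2.INTER_CUBIC)]))
```

```text
{'pos': array([513.6, 117.2, 204.3]), 'yawy': np.float64(-1.472), 'q6': 1.47, 'w': 42.7, 'F': array([0.2, 0. , 0.1]), 'shift_now': array([0.126, 0.004, 0.949]), 'turn': np.float64(-0.004), 'shift_after': array([0.126, 0.005, 0.948])}
```

View pics/t5.png

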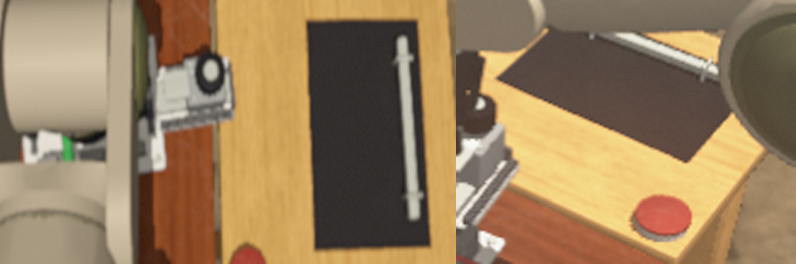

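The bar lies flat on the mat near its right edge, fully inside it. Next I grip the screwdriver.

Request:
send_rows([
  [0.063, 0.002, 0.05, 0],
  [0.063, 0.003, 0.15, 0],
  [0, 0, 0.2, 0],
  [0, 0, 0.2, 0],
  [0, 0, 0.15, 0],
  [0, 0, 0.1, 0],
  [0, 0, 0.06, 0],
  [0, 0, 0.03, 0],
])

```text
time_s: 24.45
eef_pos: [532.6, 118.6, 62.6]
orientation: [[0.995, 0.098, 0.0], [0.098, -0.995, -0.0], [0.0, 0.0, -1.0]]
ft_force: [0.7, 0.2, -0.1]
width: 42.6
grasp_force: 0.0
```

Request:
send_rows([
  [0, 0, 0, 0],
  [0, 0, 0, 0],
  [0, 0, 0, 0],
  [0, 0, 0, 0],
  [0, 0, 0, 0],
  [0, 0, 0, 0],
  [0, 0, 0, 0],
  [0, 0, 0, 0],
], hand=1)

```text
time_s: 25.45
eef_pos: [532.6, 118.7, 63.3]
orientation: [[0.995, 0.098, 0.001], [0.098, -0.995, 0.0], [0.001, 0.0, -1.0]]
ft_force: [-0.9, 0.0, 5.9]
width: 23.9
grasp_force: 59.3
```

Request:
send_rows([
  [0, 0, -0.03, 0],
  [0, 0, -0.07, 0],
  [0, 0, -0.12, 0],
  [0, 0, -0.16, 0],
  [0, 0, -0.18, 0],
  [0, 0, -0.2, 0],
  [0, 0, -0.16, 0],
  [0, 0, -0.06, 0],
])

```text
time_s: 26.45
eef_pos: [532.6, 118.7, 211.4]
orientation: [[0.995, 0.098, 0.002], [0.098, -0.995, 0.0], [0.002, 0.0, -1.0]]
ft_force: [-0.2, -0.4, -1.2]
width: 23.9
grasp_force: 58.8
```

Run:
```python
from h import *
plan([516,-265,150],-1.571)
```

```text
{'pos': array([532.6, 118.7, 211.4]), 'yawy': np.float64(-1.473), 'q6': 1.48, 'w': 23.9, 'F': array([-0.2, -0.4, -1.2]), 'shift_now': array([-0.361,  2.535,  0.409]), 'turn': np.float64(0.065), 'shift_after': array([-0.11 ,  2.558,  0.409])}
```

Request:
send_rows([
  [0, 0, 0, 0.065],
  [-0.02, 0.1, 0, 0],
  [-0.03, 0.2, 0, 0],
  [-0.03, 0.23, 0, 0],
  [-0.03, 0.23, 0, 0],
  [0, 0.23, 0, 0],
  [0, 0.23, 0, 0],
  [0, 0.23, 0, 0],
])

```text
time_s: 27.45
eef_pos: [515.2, -100.7, 209.3]
orientation: [[1.0, 0.002, -0.001], [0.002, -1.0, 0.0], [-0.001, -0.0, -1.0]]
ft_force: [-0.3, -0.5, -0.4]
width: 24.0
grasp_force: 58.9
```

Request:
send_rows([
  [0, 0.23, 0, 0],
  [0, 0.23, 0, 0],
  [0, 0.23, 0, 0],
  [0, 0.21, 0.05, 0],
  [0, 0.14, 0.1, 0],
  [0, 0.07, 0.15, 0],
  [0, 0, 0.15, 0],
  [0, 0, 0.1, 0],
])

```text
time_s: 28.45
eef_pos: [515.2, -265.2, 125.4]
orientation: [[1.0, 0.001, -0.002], [0.001, -1.0, 0.002], [-0.002, -0.002, -1.0]]
ft_force: [-0.3, 0.4, -0.8]
width: 23.8
grasp_force: 58.9
```

Run:
```python
from h import *
plan([516,-265,33],-1.571)
```

```text
{'pos': array([ 515.2, -265.2,  125.4]), 'yawy': np.float64(-1.57), 'q6': 0.89, 'w': 23.8, 'F': array([-0.3,  0.4, -0.8]), 'shift_now': array([ 0.006, -0.   ,  0.616]), 'turn': np.float64(0.001), 'shift_after': array([ 0.005, -0.001,  0.616])}
```

Request:
send_rows([
  [0, 0, 0.12, 0],
  [0, 0, 0.15, 0],
  [0, 0, 0.12, 0],
  [0, 0, 0.09, 0],
  [0, 0, 0.06, 0],
  [0, 0, 0.04, 0],
  [0, 0, 0.02, 0],
  [0, 0, 0.01, 0],
])

```text
time_s: 29.45
eef_pos: [516.1, -265.4, 36.0]
orientation: [[1.0, 0.0, 0.0], [0.0, -1.0, -0.0], [0.0, 0.0, -1.0]]
ft_force: [0.2, -0.1, -0.8]
width: 24.0
grasp_force: 58.9
```

Request:
send_rows([
  [0, 0, 0.005, 0],
  [0, 0, 0.004, 0],
  [0, 0, 0.004, 0],
  [0, 0, 0, 0],
  [0, 0, 0, 0],
  [0, 0, 0, 0],
  [0, 0, 0, 0],
  [0, 0, 0, 0],
])

```text
time_s: 30.45
eef_pos: [516.0, -265.4, 33.9]
orientation: [[1.0, 0.0, 0.0], [0.0, -1.0, -0.0], [0.0, 0.0, -1.0]]
ft_force: [0.1, -0.4, -1.2]
width: 23.7
grasp_force: 58.9
```

Request:
send_rows([
  [0, 0, 0.005, 0],
  [0, 0, 0.005, 0],
  [0, 0, 0.004, 0],
  [0, 0, 0.003, 0],
  [0, 0, 0, 0],
  [0, 0, 0, 0],
  [0, 0, 0, 0],
  [0, 0, 0, 0],
])

```text
time_s: 31.45
eef_pos: [516.0, -265.3, 31.3]
orientation: [[1.0, 0.0, 0.0], [0.0, -1.0, 0.0], [0.0, -0.0, -1.0]]
ft_force: [-0.5, -0.3, 0.1]
width: 23.7
grasp_force: 58.9
```

Request:
send_rows([
  [0, 0, 0.003, 0],
  [0, 0, 0, 0],
  [0, 0, 0, 0],
  [0, 0, 0, 0],
  [0, 0, 0, 0],
  [0, 0, 0, 0],
  [0, 0, 0, 0],
  [0, 0, 0, 0],
])

```text
time_s: 32.45
eef_pos: [516.0, -265.3, 31.3]
orientation: [[1.0, 0.0, 0.0], [0.0, -1.0, -0.0], [0.0, 0.0, -1.0]]
ft_force: [-1.8, 1.4, 5.6]
width: 23.8
grasp_force: 59.5
```

Request:
send_rows([
  [0, 0, 0, 0],
  [0, 0, 0, 0],
  [0, 0, 0, 0],
  [0, 0, -0.05, 0],
  [0, 0, -0.1, 0],
  [0, 0, -0.2, 0],
  [0, 0, -0.25, 0],
  [0, 0, -0.25, 0],
], hand=0)

```text
time_s: 33.45
eef_pos: [516.0, -265.3, 160.8]
orientation: [[1.0, 0.0, 0.001], [0.0, -1.0, -0.001], [0.001, 0.001, -1.0]]
ft_force: [0.8, 0.3, 0.3]
width: 42.7
grasp_force: 0.0
```

Request:
send_rows([
  [0, 0, -0.2, 0],
  [0, -0.15, -0.1, 0],
  [0, -0.25, 0, 0],
  [0, -0.25, 0, 0],
  [0, -0.25, 0, 0],
  [0, -0.25, 0, 0],
  [0, -0.25, 0, 0],
  [0, -0.25, 0, 0],
])

```text
time_s: 34.45
eef_pos: [515.1, -15.5, 203.4]
orientation: [[1.0, 0.001, -0.0], [0.001, -1.0, 0.0], [-0.0, -0.0, -1.0]]
ft_force: [0.1, -0.6, -0.4]
width: 42.5
grasp_force: 0.0
```

Request:
send_rows([
  [0.03, -0.25, 0, 0],
  [0.05, -0.25, 0, 0],
  [0.06, -0.25, 0, 0],
  [0.05, -0.25, 0, 0],
  [0.04, -0.22, 0, 0],
  [0, -0.15, 0, -0.03],
  [0, 0, 0, -0.03],
  [0, 0, 0, 0],
])

```text
time_s: 35.45
eef_pos: [549.4, 188.6, 203.4]
orientation: [[0.996, 0.091, -0.001], [0.091, -0.996, 0.0], [-0.001, -0.0, -1.0]]
ft_force: [-0.1, -0.1, 0.9]
width: 42.6
grasp_force: 0.0
```

Run:
```python
from h import *
plan([550.5,187.2,60.5],-1.467)
```

```text
{'pos': array([549.4, 188.6, 203.4]), 'yawy': np.float64(-1.48), 'q6': 1.61, 'w': 42.6, 'F': array([-0.1, -0.1,  0.9]), 'shift_now': array([0.007, 0.01 , 0.952]), 'turn': np.float64(-0.009), 'shift_after': array([0.006, 0.01 , 0.953])}
```

Request:
send_rows([
  [0.006, 0.01, 0.05, -0.009],
  [0, 0, 0.15, 0],
  [0, 0, 0.2, 0],
  [0, 0, 0.2, 0],
  [0, 0, 0.15, 0],
  [0, 0, 0.11, 0],
  [0, 0, 0.06, 0],
  [0, 0, 0.03, 0],
])

```text
time_s: 36.45
eef_pos: [551.5, 186.2, 60.7]
orientation: [[0.995, 0.103, 0.0], [0.103, -0.995, 0.0], [0.0, 0.0, -1.0]]
ft_force: [0.1, -0.5, -0.2]
width: 42.7
grasp_force: 0.0
```

Request:
send_rows([
  [0, 0, 0, 0],
  [0, 0, 0, 0],
  [0, 0, 0, 0],
  [0, 0, 0, 0],
  [0, 0, 0, 0],
  [0, 0, 0, 0],
  [0, 0, 0, 0],
  [0, 0, 0, 0],
], hand=1)

```text
time_s: 37.45
eef_pos: [551.8, 186.3, 61.6]
orientation: [[0.995, 0.104, 0.001], [0.104, -0.995, 0.0], [0.001, -0.0, -1.0]]
ft_force: [-0.9, -0.8, 5.8]
width: 17.6
grasp_force: 60.3
```

Request:
send_rows([
  [0, 0, -0.03, 0],
  [0, 0, -0.07, 0],
  [0, 0, -0.12, 0],
  [0, 0, -0.16, 0],
  [0, 0, -0.18, 0],
  [0, 0, -0.2, 0],
  [0, 0, -0.16, 0],
  [0, 0, -0.06, 0],
])

```text
time_s: 38.45
eef_pos: [551.7, 186.3, 210.2]
orientation: [[0.995, 0.104, 0.003], [0.104, -0.995, 0.0], [0.003, -0.0, -1.0]]
ft_force: [0.0, -0.2, -1.2]
width: 17.8
grasp_force: 59.6
```

Run:
```python
from h import *
plan([542,-208,150],-1.571)
```

```text
{'pos': array([551.7, 186.3, 210.2]), 'yawy': np.float64(-1.467), 'q6': 1.59, 'w': 17.8, 'F': array([ 0. , -0.2, -1.2]), 'shift_now': array([-0.338,  2.608,  0.4  ]), 'turn': np.float64(0.069), 'shift_after': array([-0.064,  2.629,  0.401])}
```

Request:
send_rows([
  [0, 0, 0, 0.069],
  [-0.02, 0.1, 0, 0],
  [-0.02, 0.2, 0, 0],
  [-0.02, 0.23, 0, 0],
  [0, 0.23, 0, 0],
  [0, 0.23, 0, 0],
  [0, 0.23, 0, 0],
  [0, 0.23, 0, 0],
])

```text
time_s: 39.45
eef_pos: [541.7, -33.1, 207.6]
orientation: [[1.0, 0.002, -0.001], [0.002, -1.0, 0.0], [-0.001, -0.0, -1.0]]
ft_force: [-0.4, 0.2, -0.6]
width: 17.8
grasp_force: 59.6
```

Request:
send_rows([
  [0, 0.23, 0, 0],
  [0, 0.23, 0, 0],
  [0, 0.23, 0, 0],
  [0, 0.23, 0.0, 0],
  [0, 0.19, 0.05, 0],
  [0, 0.07, 0.15, 0],
  [0, 0, 0.15, 0],
  [0, 0, 0.1, 0],
])

```text
time_s: 40.45
eef_pos: [541.5, -208.7, 139.1]
orientation: [[1.0, 0.001, -0.002], [0.001, -1.0, 0.001], [-0.002, -0.001, -1.0]]
ft_force: [0.4, 0.7, -0.7]
width: 17.9
grasp_force: 59.6
```

Run:
```python
from h import *
plan([542,-208,31],-1.571)
```

```text
{'pos': array([ 541.5, -208.7,  139.1]), 'yawy': np.float64(-1.569), 'q6': 1.0, 'w': 17.9, 'F': array([ 0.4,  0.7, -0.7]), 'shift_now': array([ 0.004, -0.004,  0.721]), 'turn': np.float64(0.001), 'shift_after': array([ 0.003, -0.004,  0.721])}
```

Request:
send_rows([
  [0, 0, 0.15, 0],
  [0, 0, 0.17, 0],
  [0, 0, 0.14, 0],
  [0, 0, 0.1, 0],
  [0, 0, 0.06, 0],
  [0, 0, 0.04, 0],
  [0, 0, 0.02, 0],
  [0, 0, 0.01, 0],
])

```text
time_s: 41.45
eef_pos: [542.6, -208.3, 37.1]
orientation: [[1.0, 0.0, 0.0], [0.0, -1.0, -0.0], [0.0, 0.0, -1.0]]
ft_force: [0.2, -0.4, -1.8]
width: 17.8
grasp_force: 59.6
```

Request:
send_rows([
  [0, 0, 0.006, 0],
  [0, 0, 0.006, 0],
  [0, 0, 0.005, 0],
  [0, 0, 0.003, 0],
  [0, 0, 0, 0],
  [0, 0, 0, 0],
  [0, 0, 0, 0],
  [0, 0, 0, 0],
])

```text
time_s: 42.45
eef_pos: [542.5, -208.3, 33.9]
orientation: [[1.0, 0.0, 0.0], [0.0, -1.0, -0.0], [0.0, 0.0, -1.0]]
ft_force: [0.1, -1.5, -1.1]
width: 17.6
grasp_force: 59.6
```

Request:
send_rows([
  [0, 0, 0.007, 0],
  [0, 0, 0.006, 0],
  [0, 0, 0.005, 0],
  [0, 0, 0.004, 0],
  [0, 0, 0.003, 0],
  [0, 0, 0.002, 0],
  [0, 0, 0, 0],
  [0, 0, 0, 0],
])

```text
time_s: 43.45
eef_pos: [542.5, -208.2, 29.8]
orientation: [[1.0, 0.0, 0.0], [0.0, -1.0, -0.0], [0.0, 0.0, -1.0]]
ft_force: [-0.8, 0.3, -1.2]
width: 17.5
grasp_force: 59.6
```

Request:
send_rows([
  [0, 0, 0.003, 0],
  [0, 0, 0, 0],
  [0, 0, 0.002, 0],
  [0, 0, 0, 0],
  [0, 0, 0, 0],
  [0, 0, 0, 0],
  [0, 0, 0, 0],
  [0, 0, 0, 0],
])

```text
time_s: 44.45
eef_pos: [542.5, -208.3, 29.6]
orientation: [[1.0, 0.0, 0.0], [0.0, -1.0, -0.0], [0.0, 0.0, -1.0]]
ft_force: [-2.2, 1.4, 5.9]
width: 17.9
grasp_force: 60.5
```

Contact with the mat. I release, rise and move clear of the view.

Request:
send_rows([
  [0, 0, 0, 0],
  [0, 0, 0, 0],
  [0, 0, 0, 0],
  [0, 0, -0.05, 0],
  [0, 0, -0.1, 0],
  [0, 0, -0.2, 0],
  [0, 0, -0.25, 0],
  [0, 0, -0.25, 0],
], hand=0)

```text
time_s: 45.45
eef_pos: [542.5, -208.2, 159.0]
orientation: [[1.0, 0.0, 0.001], [0.0, -1.0, -0.001], [0.001, 0.001, -1.0]]
ft_force: [0.4, 0.1, 0.2]
width: 42.8
grasp_force: 0.0
```

Request:
send_rows([
  [0, 0, -0.2, 0],
  [0, -0.2, -0.1, 0],
  [0, -0.25, 0, 0],
  [0, -0.25, 0, 0],
  [0, -0.25, 0, 0],
  [0, -0.25, 0, 0],
  [0, -0.15, 0, 0],
  [0, 0, 0, 0],
])

```text
time_s: 46.45
eef_pos: [542.4, -4.6, 202.6]
orientation: [[1.0, 0.002, 0.001], [0.002, -1.0, -0.0], [0.001, 0.0, -1.0]]
ft_force: [0.5, -1.0, -0.3]
width: 42.7
grasp_force: 0.0
```

Run:
```python
from h import *
t=get_image('top');s=get_image('side')
cv2.imwrite('pics/t6.png',np.hstack([cv2.resize(t[160:300,290:450],(480,420),interpolation=cv2.INTER_CUBIC),cv2.resize(s[140:240,280:420],(320,420),interpolation=cv2.INTER_CUBIC)]))
```

```text
(no output)
```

View pics/t6.png

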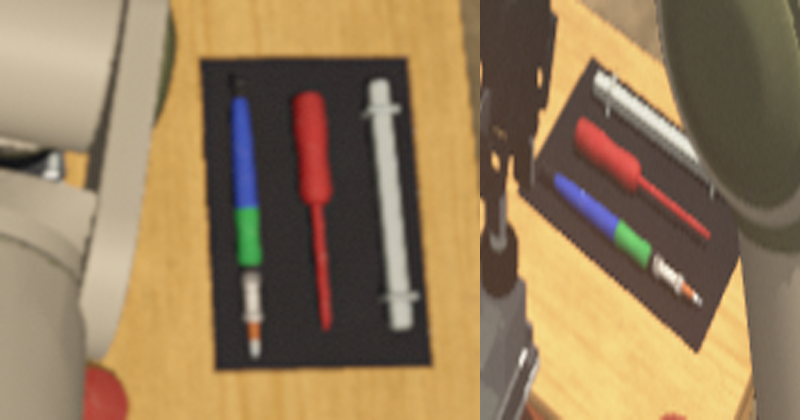

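The iron, screwdriver and bar lie flat side by side, fully on the mat. The gripper is clear and everything is still, so I hand the job in.

```bash
python3 -c "
from cell import *
print(sign_off())"
```

```text
the job is handed in; nothing more can be done
None
```

The job is handed in at about 46.5 s of the 72 s allowed: the knob was turned to its stop, and the bar, screwdriver and soldering iron lie flat side by side on the mat.

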